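# Find a tin's heavy end and stand it on the sloping stand

### The arm

A 7-joint arm with a two-finger parallel gripper is mounted at the origin on a cart in front of the work surface, level with it; the furniture and walls round the work are solid. World frame = base frame: x ahead of the robot, y to its left, z up, the work surface at z = 0. Lengths are in m, angles in rad, forces in N, time in s.
With the tool pointing down it reaches from about 0.4 to 0.9 m from the base axis. Payload 5.6 kg.
Tool frame: the origin (TCP) lies midway between the tips of the shut fingers; the grasp point (between the pads) lies 19 mm behind it; z points along the fingers, x is the direction in which the jaws open and shut, and the axes are right-handed (so a half turn about z gives the same grasp; the last joint's range is limited). The gripper opens to 92 mm and grips with 3 to 60 N. Pads are 20 mm wide; open, the fingers measure 128 mm over their backs; the gripper's body (75 mm by 189 mm) begins 69 mm behind the grasp point.
Start: joints at [-1.23, 0.468, -0.012, 1.603, 0.006, 1.071, -0.056], TCP at [0.243, 0.603, 0.215] pointing down, gripper open.
Joint ranges: [-2.53, 2.53], [-0.31, 2.02], [-1.57, 1.55], [0.28, 2.44], [-1.29, 4.43], [0.15, 1.84], [-2.92, 2.92]. Speed limits (rad/s): [2.57, 2.57, 3.14, 3.14, 3.14, 3.14, 3.14].

### API

Orientations are given as a unit quaternion [x, y, z, w].
In Python, from rig import ctrl gives the robot as it stands.
- The arm moves only by the shell command python3 -m crank 'ROWS' [FORCE]. ROWS is JSON, a list of rows, each an object of numbers: "dx", "dy", "dz": the shift along the tool's x, y, z in mm; "ax", "ay", "az": the turn, a rotation vector about the tool's x, y, z in rad; "jaw": the opening in per cent of the stroke, from 0 (shut) to 100 (fully open). A call has 1 to 8 rows; each row is the pose to reach, as a shift and turn from the pose commanded when the call began, along the tool's axes at that moment; what a row does not reach only later rows make up. A row lasts 1/8 s, in which the tool goes at most 62.5 mm and 10.7 degrees, less where a joint would pass 70% of its speed; a pose out of reach is approached as far as the arm can. A call with a gripper value outside its range is refused whole. The fingers move at their own pace and stop on an object; FORCE is the grip in N (left out, the last holds). Time passes only in rows, so rows that repeat a pose let the fingers close. It gives the time, the measured TCP pose, the force and the opening at its end, in the units of the state.
- ctrl.read_state(): the state, without advancing time (a new reading comes with each control period).
- ctrl.read_camera(name): name is "scene" or "top" or "wrist"; returns the picture (384x512x3 uint8, blue, green, red); there is no depth.
- ctrl.get_calibration(name): a dict with "camera_matrix" (3x3 intrinsics, pixels), "k1" (the pictures are not rectified: a ray, as slopes to the right and down, at radius r is drawn at 1 + k1 r^2 times it, then the intrinsics apply), "eye" and "attitude" of the camera in the world; the wrist camera has in their place "tool_from_camera" (4x4, takes a point from camera to tool coordinates, whose origin is the TCP and whose axes are the tool frame's). Camera axes: x right, y down, z forward; pixel columns grow to the right and rows downward; lengths in m; the calibration is good to about 2 mm. A picture is of the moment at which its call begins: read the wrist's pose just before it. get_calibration takes no time and is no camera call.
- ctrl.finish_job(): hands the job in, once; it reports no verdict.
Trained networks look in the newest picture that a camera, given by its name, has taken for a name from the list of things; names that differ only in an ending like _2 or _b are one class to them, and where a whole thing is asked for, a point or a joint stands for the part that bears it (a point fixed in the world has none). Each returns a list of dicts, best first, with "confidence" (0 to 1); they miss things now and then, are a little off and sometimes report something else, mostly with a low value. They report only what shows in the picture. A call takes as long as a camera call.
- ctrl.search_frame(target, camera): "centre" ([x, y, z] in m, in world coordinates, good to about 4 mm: the middle of the surface that is visible of it).
- ctrl.pinpoint(target, camera): "centre" ([x, y, z] in m, in world coordinates, good to about 4 mm: a listed point, or the origin of a listed thing).
The state is a dict: "time_s": time; "q": joint angles; "joint_vel": joint speeds; "effort": joint torques, N m; "tcp_pos": TCP position; "tcp_rot": TCP orientation; "ft_force": force on the tool from outside, world axes, zero at the start; "ft_torque": the same for the moment, N m; "width": finger opening in m.
Only numpy, scipy, OpenCV 4.12 (cv2) and the standard library are available. Lean on these libraries where they do the work, as an engineer would, in place of code of your own. Each camera call takes 0.05 s, during which the arm holds its last target.

### The job

The closed steel tin lying on the worktop is packed heavy at one end, and from outside nothing shows which: lift it to judge which end hangs down. Then stand it upright on the sloping stand, heavy end down so that it does not topple, with its foot square against the stand's lip. Set it down gently, let go, and leave the cup and the spice jar alone.

Things in the scene. Friction and masses are not known exactly. Their poses are not given: they have to be found in the camera images.
- tin: closed plain steel tin, square box 170 x 56 x 56 mm, same cap at both ends, about 0.5 kg, lying on a side, its length within 25 degrees of straight ahead. Origin at its centre (28 mm above the worktop as it lies); x along its length, y and z square to its sides. A weight is wedged in the +x or the -x end, at random: the centre of mass is 35 to 45 mm from the middle towards that end.
- stand: steel wire-legged stand, fixed. Flat rubber-topped deck, 120 mm up the slope by 140 mm wide, falling towards the robot at 24 degrees from level, with a steel lip 4 mm thick, 10 mm high along its low front edge; no walls at sides or back; upper edge 71 mm above the worktop. Origin on the worktop under the deck, z up, x towards the high side. A tin stood heavy end up topples over the lip.
- deck (a point): point on the stand's deck surface at the middle of the lip's inner face, 22 mm above the worktop. x points up the slope, y along the lip, z square out of the deck. A tin stood properly has its length along z, its centre 85 mm out along z and 28 mm up along x, so it leans 24 degrees towards the robot.
- cup: bystander: small empty steel prep cup, 68 mm across, 40 mm high, standing loose at the left of the work; origin at the centre of its underside, z up
- jar: bystander: spice jar 42 mm across, 96 mm high with a round cap, standing loose at the left of the work, beyond the cup; origin at the centre of its underside, z up. The free worktop runs from its front edge, about 0.39 m ahead of the robot, to a hob set into it whose front edge is about 0.69 m ahead

How it is judged:
At the end, for the whole second after the job is handed in: The tin stays standing on the deck: length within 5 degrees of square to it, centre 80-90 mm out from it, 20-40 mm up from the lip's inner face, within 42 mm of the lip's middle, sides within 11 degrees of square to the lip, at rest, untouched; cup and jar not moved (angle between the x axis of tin and the z axis of deck, either way round below 0.09 rad and z of tin in the frame of deck between 0.08 and 0.09 m and x of tin in the frame of deck between 0.02 and 0.04 m and y of tin in the frame of deck between -0.042 and 0.042 m and (angle between the y axis of tin and the y axis of deck, either way round below 0.2 rad or angle between the z axis of tin and the y axis of deck, either way round below 0.2 rad) and linear speed of tin below 0.02 m/s and angular speed of tin below 0.1 rad/s and contact force between the fingers and tin below 0.05 N).
It fails at once if the cup or the spice jar is pushed more than 25 mm or tipped (distance of any of cup, jar from where it was at the start of the episode above 0.025 m or angle between any of cup, jar's own z axis and vertical above 0.4 rad).
It fails at once if the tin is banged down on the stand (more than 80 N) (contact force between tin and stand above 80 N).
It also fails if it takes over 59 s, if anything falls off the work surface, if the arm or the gripper's body presses on something with over 40 N, if the wrist force passes 120 N, or if a joint passes its speed limit or range.

## Working session

There is one attempt and no reset: what is moved stays moved. The work goes in short steps, Python scripts to look and compute and a shell command to move; the robot and the scene stay as the last step left them, time stands still between calls to the robot, and variables do not carry over. Pictures are saved under pics/ and viewed, and the job is handed in when it is done.

```bash
ls; mkdir -p pics
cat > h.py <<'E'
import numpy as np, cv2
from scipy.spatial.transform import Rotation as R
from rig import ctrl
def pic(n,f):
    im=ctrl.read_camera(n); cv2.imwrite('pics/'+f,im); return im
E
python3 - <<'E'
from h import *
s=ctrl.read_state(); print({k:np.round(v,3).tolist() for k,v in s.items()})
for c in ['scene','top']:
    pic(c,c+'0.png'); print(ctrl.get_calibration(c))
    for t in ['tin','stand','deck','cup','jar']:
        print(c,t,[(np.round(d['centre'],3).tolist(),round(d['confidence'],2)) for d in ctrl.pinpoint(t,c)])
print(ctrl.get_calibration('wrist'))
E
```

```text
pics
{'time_s': 0.0, 'q': [-1.23, 0.468, -0.012, 1.604, 0.006, 1.071, -0.056], 'joint_vel': [0.0, -0.001, 0.0, 0.001, -0.002, 0.001, -0.002], 'effort': [-0.001, -52.057, -0.012, -24.375, -0.057, 0.017, 0.0], 'tcp_pos': [0.243, 0.602, 0.214], 'tcp_rot': [0.829, 0.559, -0.001, 0.001], 'ft_force': [-0.207, -0.759, 0.062], 'ft_torque': [-0.02, 0.007, -0.026], 'width': 0.092}
{'camera_matrix': array([[485.48680395,   0.        , 252.91823454],
       [  0.        , 485.48680395, 196.82964606],
       [  0.        ,   0.        ,   1.        ]]), 'k1': -0.043871484877526554, 'eye': array([0.05732447, 1.07014055, 0.63253946]), 'attitude': array([-0.21579401,  0.83776827, -0.48510223,  0.12748766])}
scene tin [([0.572, -0.034, 0.031], 0.94)]
scene stand [([0.571, 0.192, 0.0], 0.68)]
scene deck [([0.491, 0.371, -0.002], 0.63), ([0.514, 0.196, 0.022], 0.6)]
scene cup [([0.491, 0.369, -0.001], 0.64)]
scene jar [([0.613, 0.418, -0.005], 0.85)]
{'camera_matrix': array([[432.38426642,   0.        , 258.03144068],
       [  0.        , 432.38426642, 184.72750553],
       [  0.        ,   0.        
[... 241 characters left out ...]
0.001], 0.65)]
top deck [([0.513, 0.199, 0.019], 0.64)]
top cup [([0.491, 0.369, -0.004], 0.86)]
top jar [([0.616, 0.419, -0.003], 0.57)]
{'camera_matrix': array([[345.90043272,   0.        , 254.19595786],
       [  0.        , 345.90043272, 193.36824015],
       [  0.        ,   0.        ,   1.        ]]), 'k1': -0.08681677524593909, 'tool_from_camera': array([[ 9.99999995e-01,  8.15688284e-05, -6.35753073e-05,
         6.65460514e-04],
       [-6.13961621e-05,  9.62932001e-01,  2.69744246e-01,
        -7.60376686e-02],
       [ 8.32214200e-05, -2.69744241e-01,  9.62932000e-01,
        -1.69348988e-01],
       [ 0.00000000e+00,  0.00000000e+00,  0.00000000e+00,
         1.00000000e+00]])}
```

View pics/scene0.png

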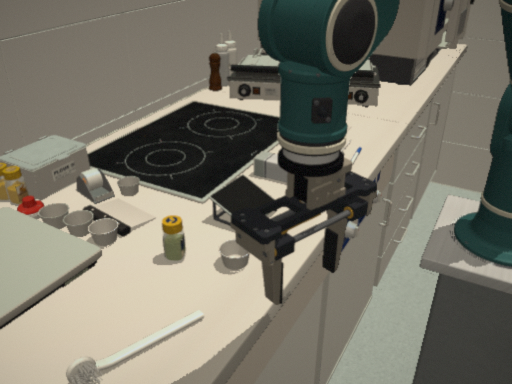

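View pics/top0.png

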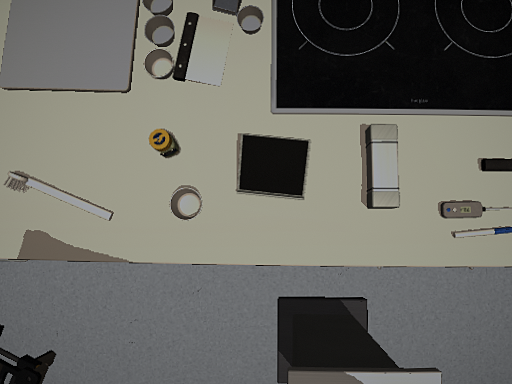

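The top view shows the tin at columns 362-400, rows 124-208, the stand at columns 236-310, rows 133-200, the cup at (186,203) and the jar at (164,142). I'll zoom in on the tin and stand to get their yaw.

Run:
```python
import cv2
im=cv2.imread('pics/top0.png')
cv2.imwrite('pics/zoom.png',cv2.resize(im[115:215,225:415],None,fx=4,fy=4,interpolation=cv2.INTER_CUBIC))
```

```text
(no output)
```

View pics/zoom.png

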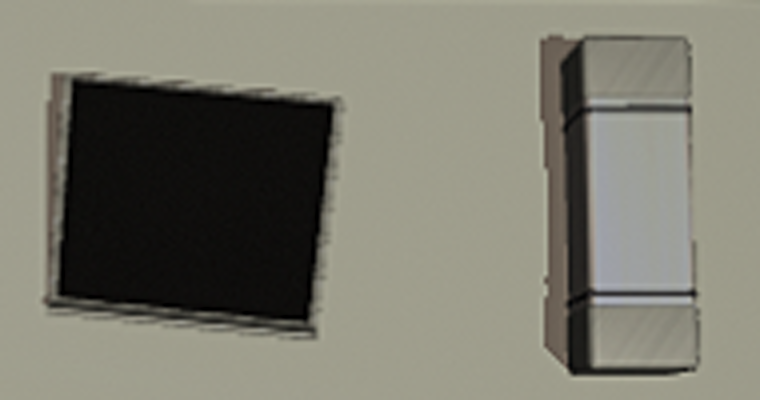

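```bash
cat >> h.py <<'E'
def ray(c,px):
    cal=ctrl.get_calibration(c);K=cal['camera_matrix'];k=cal['k1']
    d=[(px[0]-K[0,2])/K[0,0],(px[1]-K[1,2])/K[1,1]];d=np.array(d);u=d.copy()
    for _ in range(20): u=d/(1+k*(u@u))
    v=R.from_quat(cal['attitude']).apply([u[0],u[1],1]); return cal['eye'],v
def onz(c,px,z):
    e,v=ray(c,px); return e+v*(z-e[2])/v[2]
E
python3 - <<'E'
from h import *
f=lambda u,v,z:onz('top',(225+u/4-.4,115+v/4-.4),z)
P=[f(583,38,.056),f(690,38,.056),f(698,370,.056),f(593,370,.056)]
print(np.round(P,4)); c=np.mean(P,0);print('tin',c)
a=(P[0]+P[1]-P[2]-P[3])/2; print(np.linalg.norm(a),np.degrees(np.arctan2(a[1],a[0])))
b=P[0]-P[1];print(np.linalg.norm(b),np.degrees(np.arctan2(b[1],b[0])))
D=[f(72,82,.071),f(333,103,.071),f(308,320,.025),f(60,296,.025)]
print(np.round(D,4))
for p,q in [(0,1),(3,2),]:
    b=D[p]-D[q];print('lip dir',np.linalg.norm(b),np.degrees(np.arctan2(b[1],b[0]))-90)
for p,q in [(0,3),(1,2),]:
    b=D[p]-D[q];print('slope',np.linalg.norm(b),np.degrees(np.arctan2(b[1],b[0])))
print('front mid',(D[2]+D[3])/2, 'ctr',np.mean(D,0))
E
```

```text
[[ 0.6537 -0.0037  0.056 ]
 [ 0.6542 -0.058   0.056 ]
 [ 0.4862 -0.0579  0.056 ]
 [ 0.4859 -0.0057  0.056 ]]
tin [ 0.5699932  -0.03131633  0.056     ]
0.1679235057648954 0.31804950878857535
0.05430820638575219 90.47281082957794
[[0.6265 0.2536 0.071 ]
 [0.6163 0.1239 0.071 ]
 [0.5122 0.1336 0.025 ]
 [0.5237 0.2618 0.025 ]]
lip dir 0.1301416374375168 -4.505447699668821
lip dir 0.12879164954865666 -5.107330799242817
slope 0.11296852778433515 -4.556495019877826
slope 0.1142146817042442 -5.29963149131037
front mid [0.5179495  0.19769422 0.025     ] ctr [0.56968644 0.19323105 0.048     ]
```

```bash
cat >> h.py <<'E'
def goto(p,x,z):
    "TCP target p, tool x & z axes -> shift mm, turn in tool axes"
    s=ctrl.read_state();T=R.from_quat(s['tcp_rot']);z=np.array(z,float);z/=np.linalg.norm(z)
    x=np.array(x,float);x-=z*(x@z);x/=np.linalg.norm(x)
    G=R.from_matrix(np.c_[x,np.cross(z,x),z])
    print('shift',np.round(T.inv().apply(np.array(p)-s['tcp_pos'])*1000,1),'turn',np.round((T.inv()*G).as_rotvec(),3))
def st():
    s=ctrl.read_state()
    for k in ['time_s','q','tcp_pos','ft_force','ft_torque','width']: print(k,np.round(s[k],4).tolist())
E
python3 - <<'E'
from h import *
goto([.571,-.032,.2],[0,1,0],[0,0,-1])
E
```

```text
shift [-465.8  541.4   14.6] turn [ 0.    -0.    -0.384]
```

```bash
python3 -m crank '[{"dx":-39,"dy":45,"jaw":100},{"dx":-78,"dy":90,"az":-0.05,"jaw":100},{"dx":-117,"dy":135,"az":-0.1,"jaw":100},{"dx":-156,"dy":180,"az":-0.15,"jaw":100},{"dx":-195,"dy":225,"az":-0.2,"jaw":100},{"dx":-234,"dy":270,"az":-0.25,"jaw":100},{"dx":-273,"dy":315,"az":-0.3,"jaw":100},{"dx":-312,"dy":360,"az":-0.384,"jaw":100}]'
python3 -c "
from h import *
goto([.571,-.032,.2],[0,1,0],[0,0,-1]);st()"
```

```text
shift [-465.8  541.4   14.6] turn [ 0.    -0.    -0.384]
time_s 0.6
q [-1.23, 0.4675, -0.0116, 1.6027, 0.006, 1.0714, -0.0563]
tcp_pos [0.2434, 0.6027, 0.2146]
ft_force [0.5801, 0.6473, -0.6769]
ft_torque [0.0043, -0.0533, 0.0206]
width 0.0921$[0]: bad value
```

```bash
python3 -m crank '[{"dx":-39,"dy":45,"dz":0,"ax":0,"ay":0,"az":0,"jaw":100},{"dx":-78,"dy":90,"dz":0,"ax":0,"ay":0,"az":-0.05,"jaw":100},{"dx":-117,"dy":135,"dz":0,"ax":0,"ay":0,"az":-0.1,"jaw":100},{"dx":-156,"dy":180,"dz":0,"ax":0,"ay":0,"az":-0.15,"jaw":100},{"dx":-195,"dy":225,"dz":0,"ax":0,"ay":0,"az":-0.2,"jaw":100},{"dx":-234,"dy":270,"dz":0,"ax":0,"ay":0,"az":-0.25,"jaw":100},{"dx":-273,"dy":315,"dz":0,"ax":0,"ay":0,"az":-0.3,"jaw":100},{"dx":-312,"dy":360,"dz":0,"ax":0,"ay":0,"az":-0.384,"jaw":100}]'
python3 -c "
from h import *
goto([.571,-.032,.2],[0,1,0],[0,0,-1]);st()"
```

```text
time_s: 1.6
tcp_pos: [0.4612, 0.1769, 0.2151]
tcp_rot: [0.706, 0.708, 0.001, 0.0]
ft_force: [0.7, 0.8, 0.2]
width: 0.0918
shift [-209.3  109.2   15.1] turn [ 0.001 -0.001  0.003]
time_s 1.6
q [-0.5555, 0.1996, 0.1379, 1.9852, -0.0336, 0.9576, 1.1727]
tcp_pos [0.4612, 0.1769, 0.2151]
ft_force [0.6957, 0.8339, 0.1781]
ft_torque [0.0894, -0.017, 0.0091]
width 0.0918
```

```bash
python3 -m crank '[{"dx":-50,"dy":26,"dz":15,"ax":0,"ay":0,"az":0,"jaw":100},{"dx":-100,"dy":52,"dz":30,"ax":0,"ay":0,"az":0,"jaw":100},{"dx":-150,"dy":78,"dz":45,"ax":0,"ay":0,"az":0,"jaw":100},{"dx":-200,"dy":104,"dz":65,"ax":0,"ay":0,"az":0,"jaw":100},{"dx":-209,"dy":109,"dz":75,"ax":0,"ay":0,"az":0,"jaw":100},{"dx":-209,"dy":109,"dz":75,"ax":0,"ay":0,"az":0,"jaw":100}]'
python3 -c "
from h import *
goto([.571,-.032,.009],[0,1,0],[0,0,-1]);st();pic('wrist','w1.png');pic('top','t1.png')
for c in ['wrist','top']: print(ctrl.pinpoint('tin',c))"
```

```text
time_s: 2.35
tcp_pos: [0.5688, -0.0305, 0.1387]
tcp_rot: [0.707, 0.707, -0.001, -0.001]
ft_force: [0.2, 0.1, 0.4]
width: 0.0918
shift [ -1.5   2.5 129.7] turn [-0.002 -0.    -0.001]
time_s 2.35
q [-0.198, 0.4265, 0.2439, 1.8806, -0.1333, 0.8521, 1.6829]
tcp_pos [0.5688, -0.0305, 0.1387]
ft_force [0.2377, 0.1251, 0.3935]
ft_torque [0.0236, 0.0448, -0.0297]
width 0.0918
[{'centre': [0.5748, -0.0337, 0.0281], 'confidence': 0.77}]
[{'centre': [0.5738, -0.0287, 0.0292], 'confidence': 0.71}]
```

View pics/w1.png

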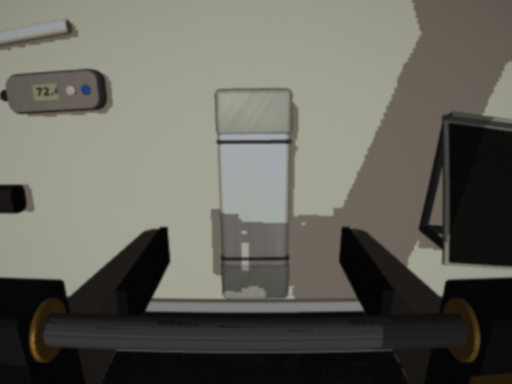

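The wrist view shows the tin (columns 216-292) centred between the fingertips (168 and 340) and square to the jaws. I'll descend, grip and lift.

```bash
python3 -m crank '[{"dx":0,"dy":3,"dz":50,"ax":0,"ay":0,"az":0,"jaw":100},{"dx":0,"dy":3,"dz":90,"ax":0,"ay":0,"az":0,"jaw":100},{"dx":0,"dy":3,"dz":120,"ax":0,"ay":0,"az":0,"jaw":100},{"dx":0,"dy":3,"dz":128,"ax":0,"ay":0,"az":0,"jaw":100},{"dx":0,"dy":3,"dz":128,"ax":0,"ay":0,"az":0,"jaw":0},{"dx":0,"dy":3,"dz":128,"ax":0,"ay":0,"az":0,"jaw":0},{"dx":0,"dy":3,"dz":128,"ax":0,"ay":0,"az":0,"jaw":0},{"dx":0,"dy":3,"dz":128,"ax":0,"ay":0,"az":0,"jaw":0}]' 20
python3 -m crank '[{"dx":0,"dy":0,"dz":0,"ax":0,"ay":0,"az":0,"jaw":0},{"dx":0,"dy":0,"dz":0,"ax":0,"ay":0,"az":0,"jaw":0}]' 20
python3 -c "
from h import *
st()"
```

```text
time_s: 3.55
tcp_pos: [0.5729, -0.0304, 0.0124]
tcp_rot: [0.707, 0.707, 0.001, 0.0]
ft_force: [-0.6, 0.3, 5.5]
width: 0.0566
time_s: 3.8
tcp_pos: [0.573, -0.0304, 0.0125]
tcp_rot: [0.707, 0.707, 0.0, 0.0]
ft_force: [-0.5, 0.2, 6.2]
width: 0.0561
time_s 3.8
q [-0.1561, 0.6238, 0.1947, 1.924, -0.1985, 0.6109, 1.7369]
tcp_pos [0.573, -0.0304, 0.0125]
ft_force [-0.5384, 0.2378, 6.2123]
ft_torque [-0.0849, 0.2277, 0.0932]
width 0.0561
```

```bash
python3 -m crank '[{"dx":0,"dy":0,"dz":-15,"ax":0,"ay":0,"az":0,"jaw":0},{"dx":0,"dy":0,"dz":-35,"ax":0,"ay":0,"az":0,"jaw":0},{"dx":0,"dy":0,"dz":-60,"ax":0,"ay":0,"az":0,"jaw":0},{"dx":0,"dy":0,"dz":-70,"ax":0,"ay":0,"az":0,"jaw":0},{"dx":0,"dy":0,"dz":-70,"ax":0,"ay":0,"az":0,"jaw":0},{"dx":0,"dy":0,"dz":-70,"ax":0,"ay":0,"az":0,"jaw":0}]' 20
python3 -c "
from h import *
st();pic('wrist','w2.png');pic('scene','s2.png');st()"
```

```text
time_s: 4.55
tcp_pos: [0.5717, -0.0303, 0.0809]
tcp_rot: [0.707, 0.707, -0.001, -0.001]
ft_force: [-0.9, -0.2, -4.7]
width: 0.056
time_s 4.55
q [-0.1829, 0.5139, 0.2272, 1.9061, -0.1648, 0.741, 1.7091]
tcp_pos [0.5717, -0.0303, 0.0809]
ft_force [-0.8879, -0.233, -4.655]
ft_torque [-0.0337, 0.2081, -0.023]
width 0.056
time_s 4.65
q [-0.1827, 0.5144, 0.2273, 1.9059, -0.1648, 0.741, 1.7091]
tcp_pos [0.5716, -0.0304, 0.0807]
ft_force [0.2969, -0.2823, -4.6902]
ft_torque [0.0736, 0.197, -0.0077]
width 0.0562
```

View pics/w2.png

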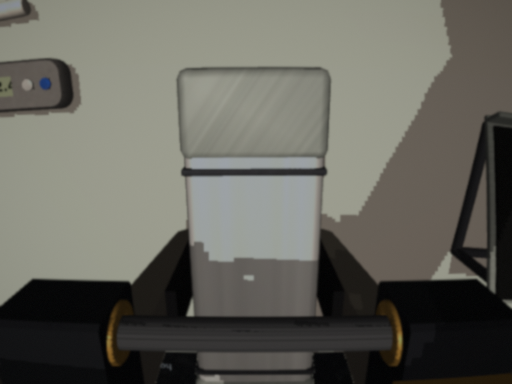

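View pics/s2.png

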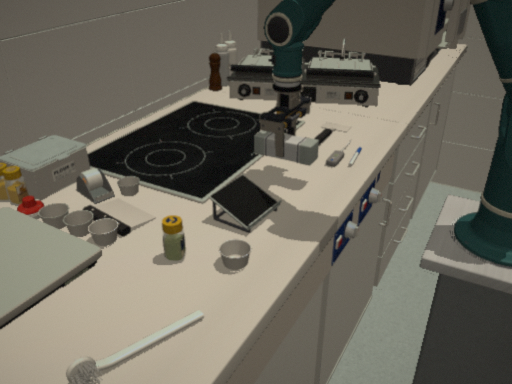

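Torque y is +0.20 N·m with Fz −4.7 N, which puts the centre of mass about 42 mm towards +x, so the far end seems heavy. Next I'll set the tin back down and regrasp its near, light end. That end should carry only about 0.3 of the weight, which cross-checks the reading.

```bash
python3 -m crank '[{"dx":0,"dy":0,"dz":30,"ax":0,"ay":0,"az":0,"jaw":0},{"dx":0,"dy":0,"dz":55,"ax":0,"ay":0,"az":0,"jaw":0},{"dx":0,"dy":0,"dz":66,"ax":0,"ay":0,"az":0,"jaw":0},{"dx":0,"dy":0,"dz":68,"ax":0,"ay":0,"az":0,"jaw":0},{"dx":0,"dy":0,"dz":68,"ax":0,"ay":0,"az":0,"jaw":0},{"dx":0,"dy":0,"dz":68,"ax":0,"ay":0,"az":0,"jaw":100},{"dx":0,"dy":0,"dz":68,"ax":0,"ay":0,"az":0,"jaw":100},{"dx":0,"dy":0,"dz":68,"ax":0,"ay":0,"az":0,"jaw":100}]' 20
python3 -m crank '[{"dx":0,"dy":0,"dz":0,"ax":0,"ay":0,"az":0,"jaw":100},{"dx":0,"dy":-30,"dz":0,"ax":0,"ay":0,"az":0,"jaw":100},{"dx":0,"dy":-60,"dz":0,"ax":0,"ay":0,"az":0,"jaw":100},{"dx":0,"dy":-60,"dz":0,"ax":0,"ay":0,"az":0,"jaw":0},{"dx":0,"dy":-60,"dz":0,"ax":0,"ay":0,"az":0,"jaw":0},{"dx":0,"dy":-60,"dz":0,"ax":0,"ay":0,"az":0,"jaw":0},{"dx":0,"dy":-60,"dz":0,"ax":0,"ay":0,"az":0,"jaw":0},{"dx":0,"dy":-60,"dz":0,"ax":0,"ay":0,"az":0,"jaw":0}]' 6
python3 -c "
from h import *
st();pic('top','t3.png');pic('wrist','w3.png');print([ctrl.pinpoint('tin',c) for c in ['wrist','top']])"
```

```text
time_s: 5.65
tcp_pos: [0.5732, -0.0304, 0.0144]
tcp_rot: [0.707, 0.707, 0.001, 0.001]
ft_force: [-0.5, -0.4, 0.7]
width: 0.0839
time_s: 6.65
tcp_pos: [0.5131, -0.0305, 0.0136]
tcp_rot: [0.707, 0.707, 0.0, 0.0]
ft_force: [1.5, 0.5, -0.6]
width: 0.0563
time_s 6.65
q [-0.162, 0.5532, 0.1923, 2.0679, -0.1975, 0.5362, 1.7435]
tcp_pos [0.5131, -0.0305, 0.0136]
ft_force [1.4542, 0.483, -0.6199]
ft_torque [-0.0802, -0.2714, -0.0073]
width 0.0563
[[{'centre': [0.5742, -0.0271, 0.026], 'confidence': 0.56}], [{'centre': [0.5731, -0.0297, 0.0296], 'confidence': 0.88}]]
```

View pics/w3.png

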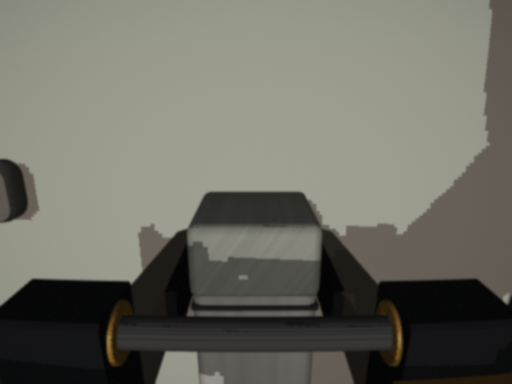

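The wrist view shows the jaws on the near cap (columns 190-322, rows 192-305), as intended. I'll lift with a light grip.

```bash
python3 -m crank '[{"dx":0,"dy":0,"dz":-10,"ax":0,"ay":0,"az":0,"jaw":0},{"dx":0,"dy":0,"dz":-20,"ax":0,"ay":0,"az":0,"jaw":0},{"dx":0,"dy":0,"dz":-30,"ax":0,"ay":0,"az":0,"jaw":0},{"dx":0,"dy":1,"dz":-40,"ax":0,"ay":0,"az":0,"jaw":0},{"dx":0,"dy":2,"dz":-40,"ax":0,"ay":0,"az":0,"jaw":0},{"dx":0,"dy":2,"dz":-40,"ax":0,"ay":0,"az":0,"jaw":0}]' 6
python3 -c "
from h import *
st();pic('scene','s4.png');pic('wrist','w4.png')
im=cv2.imread('pics/s4.png');cv2.imwrite('pics/s4z.png',cv2.resize(im[60:200,220:380],None,fx=4,fy=4))"
```

```text
time_s: 7.6
tcp_pos: [0.5131, -0.0304, 0.0534]
tcp_rot: [0.707, 0.707, -0.001, -0.001]
ft_force: [-3.4, 0.4, 2.6]
width: 0.0559
time_s 7.6
q [-0.183, 0.4818, 0.2173, 2.0562, -0.1725, 0.6228, 1.722]
tcp_pos [0.5131, -0.0304, 0.0534]
ft_force [-3.3732, 0.3949, 2.5833]
ft_torque [0.0438, 0.8283, -0.0815]
width 0.0559
```

View pics/s4z.png

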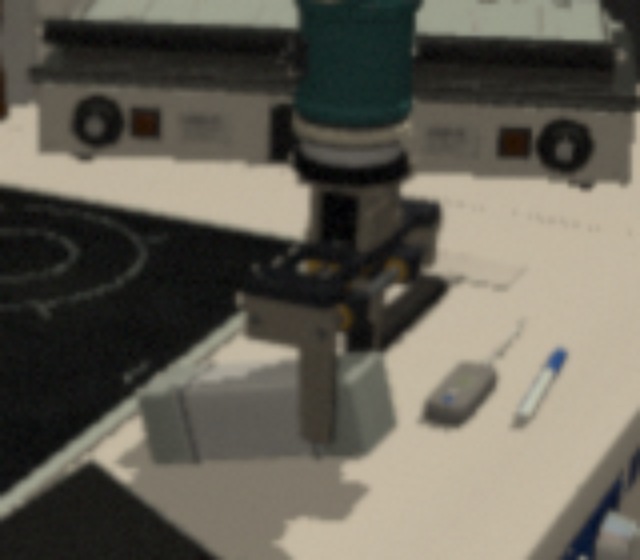

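View pics/w4.png

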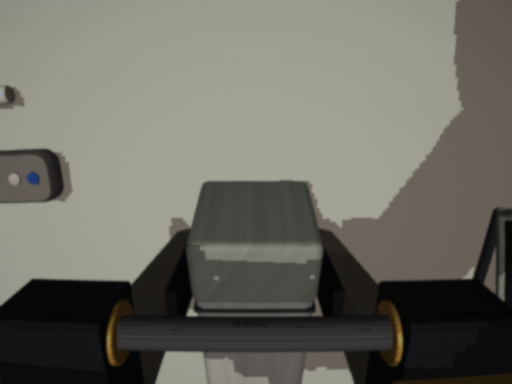

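```bash
python3 -m crank '[{"dx":0,"dy":2,"dz":-15,"ax":0,"ay":0,"az":0,"jaw":0},{"dx":0,"dy":5,"dz":-30,"ax":0,"ay":0,"az":0,"jaw":0},{"dx":0,"dy":10,"dz":-45,"ax":0,"ay":0,"az":0,"jaw":0},{"dx":0,"dy":17,"dz":-60,"ax":0,"ay":0,"az":0,"jaw":0},{"dx":0,"dy":26,"dz":-75,"ax":0,"ay":0,"az":0,"jaw":0},{"dx":0,"dy":35,"dz":-85,"ax":0,"ay":0,"az":0,"jaw":0},{"dx":0,"dy":35,"dz":-85,"ax":0,"ay":0,"az":0,"jaw":0}]' 6
python3 -c "
from h import *
st();pic('scene','s5.png');pic('wrist','w5.png')
im=cv2.imread('pics/s5.png');cv2.imwrite('pics/s5z.png',cv2.resize(im[60:200,220:380],None,fx=4,fy=4))"
```

```text
time_s: 8.57
tcp_pos: [0.55, -0.0304, 0.1392]
tcp_rot: [0.707, 0.707, 0.0, 0.0]
ft_force: [-0.5, 0.3, -5.4]
width: 0.0559
time_s 8.575
q [-0.2095, 0.3958, 0.2528, 1.928, -0.1308, 0.8324, 1.6839]
tcp_pos [0.55, -0.0304, 0.1392]
ft_force [-0.5055, 0.3351, -5.4109]
ft_torque [0.008, 0.0672, 0.0224]
width 0.0559
```

View pics/s5z.png

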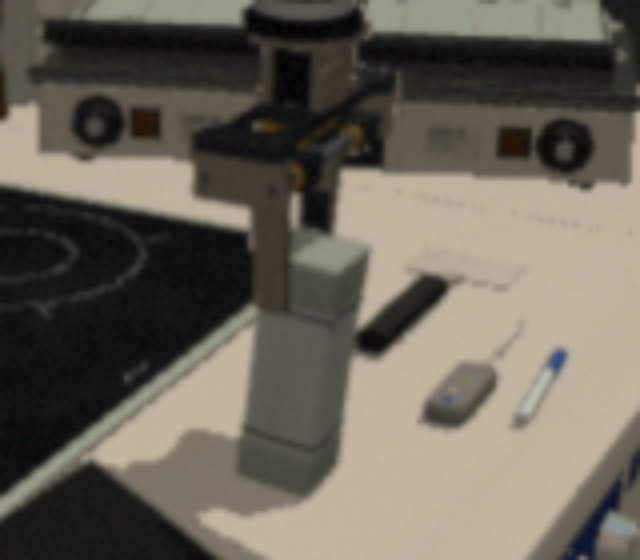

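View pics/w5.png

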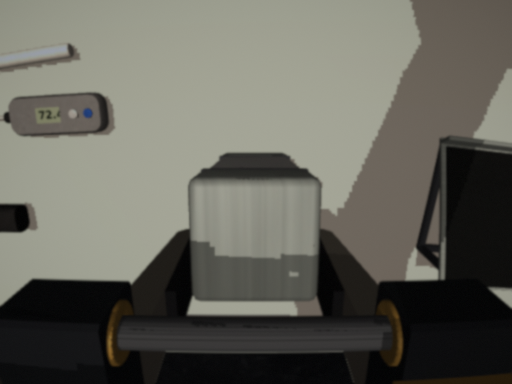

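The tin now hangs almost vertically with the former far end down, full weight on the gripper (-5.4 N) and clear of the worktop. I'll tighten, raise it, and measure its tilt in the grip.

```bash
python3 -m crank '[{"dx":0,"dy":0,"dz":0,"ax":0,"ay":0,"az":0,"jaw":0},{"dx":0,"dy":0,"dz":0,"ax":0,"ay":0,"az":0,"jaw":0},{"dx":0,"dy":0,"dz":-20,"ax":0,"ay":0,"az":0,"jaw":0},{"dx":0,"dy":0,"dz":-45,"ax":0,"ay":0,"az":0,"jaw":0},{"dx":0,"dy":0,"dz":-70,"ax":0,"ay":0,"az":0,"jaw":0},{"dx":0,"dy":0,"dz":-80,"ax":0,"ay":0,"az":0,"jaw":0},{"dx":0,"dy":0,"dz":-80,"ax":0,"ay":0,"az":0,"jaw":0},{"dx":0,"dy":0,"dz":-80,"ax":0,"ay":0,"az":0,"jaw":0}]' 30
cat > fit.py <<'E'
from h import *
from scipy.optimize import least_squares
import sys
cal=ctrl.get_calibration('wrist');M=np.linalg.inv(cal['tool_from_camera']);K=cal['camera_matrix']
def proj(p):
    c=M[:3,:3]@p+M[:3,3];u=c[:2]/c[2];u=u*(1+cal['k1']*(u@u));return K[:2,:2]@u+K[:2,2]
def model(q):
    th,a,b=q  # th: bottom swings to +y ; a grip from top end; b centre offset in y
    d=np.array([0,np.sin(th),np.cos(th)]);n=np.array([0,np.cos(th),-np.sin(th)])
    g=np.array([0,b,-.019]); top=g-a*d; bot=top+.17*d
    return [proj(top-.028*n)[1],proj(top+.028*n)[1],proj(bot-.028*n)[1]]
def fit(o):
    r=least_squares(lambda q:np.array(model(q))-o,[0,.025,0],x_scale=[.1,.01,.01]);print(np.degrees(r.x[0]),r.x[1:],r.cost)
    return r.x
E
python3 -c "
from fit import *
st();im=pic('wrist','w6.png');pic('scene','s6.png')
cv2.imwrite('pics/w6z.png',cv2.resize(im[130:320,170:345],None,fx=3,fy=3))
fit([178,300,153])"
```

```text
time_s: 9.68
tcp_pos: [0.5486, -0.0303, 0.2174]
tcp_rot: [0.707, 0.707, -0.001, -0.001]
ft_force: [-0.1, 0.4, -5.1]
width: 0.0562
time_s 9.675
q [-0.23, 0.2958, 0.2717, 1.8625, -0.0931, 0.9976, 1.6522]
tcp_pos [0.5486, -0.0303, 0.2174]
ft_force [-0.1135, 0.4255, -5.1154]
ft_torque [0.0009, -0.008, -0.0032]
width 0.0562
5.429672725695672 [ 0.01029864 -0.01370638] 5.520461236511124e-24
```

View pics/w6z.png

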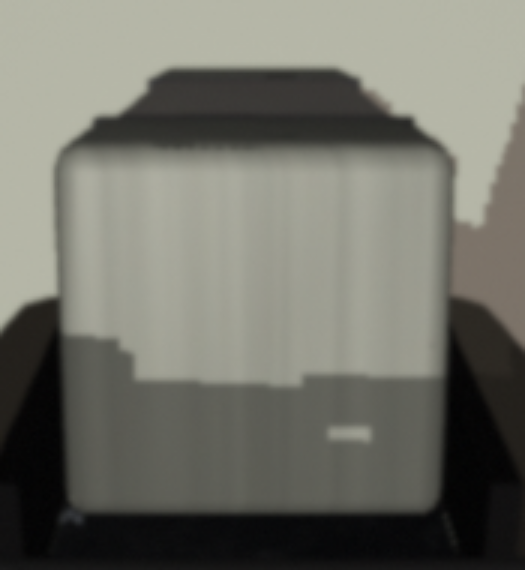

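View pics/s6.png

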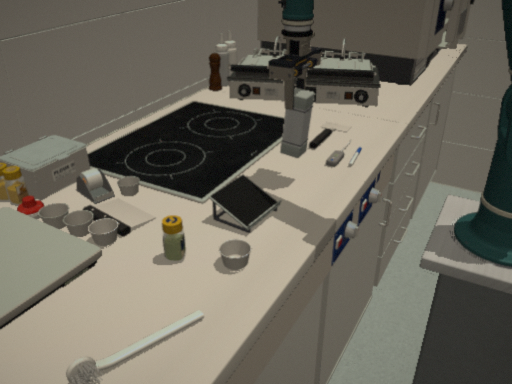

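Run:
```python
from fit import *
s=ctrl.read_state();T=R.from_quat(s['tcp_rot'])
for c in ['scene','wrist','top']:
  pic(c,c+'7.png')
  for f in (ctrl.pinpoint,ctrl.search_frame):
    for d in f('tin',c): print(c,f.__name__,d['confidence'],np.round(T.inv().apply(np.array(d['centre'])-s['tcp_pos'])*1000,1))
for q in ([.09,.010,-.0137],[.09,.017,-.012],[.09,.02,-.01],[.09,.017,-.008]):
    th,a,b=q; print(q,model(q),'centre',b+(.085-a)*np.sin(th),-.019+(.085-a)*np.cos(th))
im=cv2.imread('pics/scene7.png');cv2.imwrite('pics/s7z.png',cv2.resize(im[40:180,240:360],None,fx=5,fy=5,interpolation=cv2.INTER_CUBIC)[:600])
```

```text
scene call 0.63 [-0.5 -4.7 51.2]
scene call 0.63 [ 22.3 -19.5  43.1]
wrist call 0.81 [ 2.2 -5.4 49.9]
wrist call 0.59 [  2.6 -21.6 -34.9]
top call 0.89 [ 0.3 -7.9 48.6]
top call 0.32 [232.6 -36.5 197.6]
top call 0.67 [ 12.7 -27.1 -36.5]
[0.09, 0.01, -0.0137] [np.float64(178.07485668274452), np.float64(299.65736591808195), np.float64(152.15448245225875)] centre -0.006959108810149171 0.055696454975899576
[0.09, 0.017, -0.012] [np.float64(184.55616846253423), np.float64(310.621749230498), np.float64(154.5601428383598)] centre -0.005888258654535249 0.04872478584481561
[0.09, 0.02, -0.01] [np.float64(190.60869239232906), np.float64(318.0801412788931), np.float64(157.0496273521204)] centre -0.004157894302129282 0.04573692764577962
[0.09, 0.017, -0.008] [np.float64(194.05586395168675), np.float64(318.3161900964245), np.float64(159.0031262502583)] centre -0.0018882586545352492 0.04872478584481561
```

View pics/s7z.png

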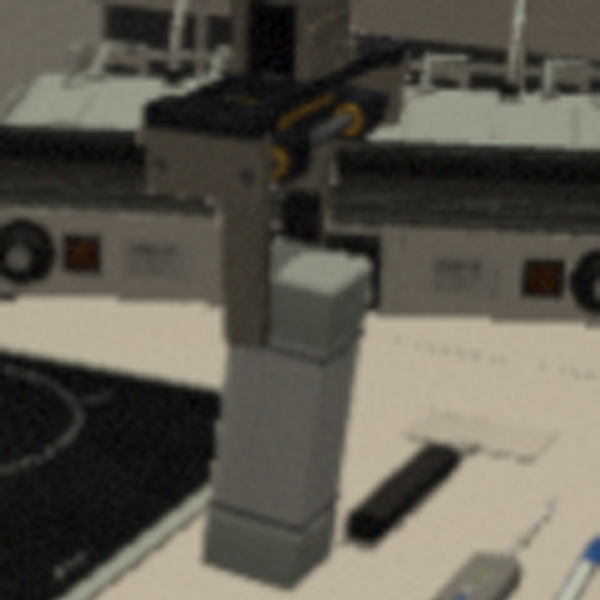

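```bash
cat > fit2.py <<'E'
from fit import *
def projw(c,P):
    cal=ctrl.get_calibration(c);K=cal['camera_matrix'];p=R.from_quat(cal['attitude']).inv().apply(P-cal['eye']);u=p[:2]/p[2];u=u*(1+cal['k1']*(u@u));return K[:2,:2]@u+K[:2,2]
def tin_tool(q,ex,ey,ez):
    # ez: 0 top,1 bottom; ex,ey in tool x, n dirs +-1
    th,a,b=q;d=np.array([0,np.sin(th),np.cos(th)]);n=np.array([0,np.cos(th),-np.sin(th)])
    return np.array([.028*ex,b,-.019])-a*d+ez*.17*d+.028*ey*n
def fit2(obs,rows,s,w=3.):
    T=R.from_quat(s['tcp_rot'])
    def f(v):
        q=v[:3];r=[]
        for (c,u,e) in obs:
            r+=list((projw('scene',T.apply(tin_tool(q,*e))+s['tcp_pos'])+v[3:5]-np.array([c,u])))
        r+=list(v[3:5]/1.5)
        if rows is not None: r+=list((np.array(model(q))-rows)/w)
        return np.array(r)
    r=least_squares(f,[0,.016,0,0,0],x_scale=[.1,.01,.01,1,1]);print('th',np.degrees(r.x[0]),'a,b',r.x[1:3],'off',r.x[3:],'cost',r.cost);print(np.round(r.fun,1))
    q=r.x[:3];print('centre',tin_tool(q,0,0,.5));return q
E
python3 - <<'E'
from fit2 import *
s=ctrl.read_state()
z=lambda u,v:(240+u/5-.4,40+v/5-.4)
# tool x=+y world
obs=[(*z(205,562),(1,1,1)),(*z(290,588),(1,-1,1)),(*z(333,548),(-1,-1,1)),(*z(335,290),(1,-1,0)),(*z(373,262),(-1,-1,0))]
fit2(obs,None,s);fit2(obs,[178,301,153],s);fit2(obs,[178,301,153],s,8)
E
```

```text
th 5.012640725288949 a,b [ 0.01677544 -0.01440406] off [ 0.47667418 -0.66886747] cost 3.8194458450702413
[-1.5  0.2  0.4  0.9  0.3  1.1 -0.3 -0.7  0.9 -1.2  0.3 -0.4]
centre [ 0.         -0.0084429   0.04896363]
th 5.229584817115025 a,b [ 0.01414441 -0.01455131] off [ 0.64850567 -1.5140153 ] cost 4.281079467724727
[-1.6  0.1  0.3  0.9  0.2  1.1 -0.2 -0.4  1.  -1.   0.4 -1.  -0.2  0.5
 -0.4]
centre [ 0.         -0.00809305  0.05156066]
th 5.075602759106345 a,b [ 0.01600904 -0.01490765] off [ 0.37761478 -0.94467594] cost 3.9429042136214076
[-1.5  0.1  0.4  0.9  0.3  1.1 -0.3 -0.6  0.9 -1.1  0.3 -0.6 -0.1  0.4
 -0.2]
centre [ 0.         -0.008804    0.04972044]
```

```bash
cat > tgt.py <<'E'
from fit2 import *
PSI=np.radians(-4.9);A=np.radians(24)
ex=np.array([np.cos(PSI),np.sin(PSI),0]);yd=np.array([-np.sin(PSI),np.cos(PSI),0])
xd=ex*np.cos(A)+np.array([0,0,np.sin(A)]);zd=-ex*np.sin(A)+np.array([0,0,np.cos(A)])
def target(deck,x,y,z,th,c):
    "tin centre in deck coords (x,y,z); th rad; c centre in tool (y,z)"
    d=-zd;n=xd;yt=np.cos(th)*n+np.sin(th)*d;zt=-np.sin(th)*n+np.cos(th)*d
    p=np.array(deck)+x*xd+y*yd+z*zd-yt*c[0]-zt*c[1]
    print('tcp',np.round(p,4));goto(p,yd,zt)
E
python3 - <<'E'
from tgt import *
s=[]
for i in range(3):
  for c in ['scene','top']:
    pic(c,f'd{c}{i}.png')
    for d in ctrl.pinpoint('deck',c):
        p=np.array(d['centre'])
        if abs(p[1]-.2)<.03: s.append(p);print(c,np.round(p,4),d['confidence'])
print(np.mean(s,0))
target([.515,.197,.022],.030,0,.145,np.radians(5.1),(-.0085,.050))
E
```

```text
scene [0.5128 0.1976 0.0243] 0.55
top [0.5148 0.1976 0.0194] 0.68
top [0.5132 0.1997 0.022 ] 0.62
scene [0.5102 0.2002 0.0244] 0.93
top [0.5099 0.1978 0.0211] 0.8
[0.51218 0.19858 0.02224]
tcp [0.4754 0.2004 0.2167]
shift [230.8 -74.    1.9] turn [-0.33  -0.014  0.085]
```

```bash
python3 -m crank '[{"dx":0,"dy":0,"dz":-25,"ax":0,"ay":0,"az":0,"jaw":0},{"dx":20,"dy":-5,"dz":-50,"ax":0,"ay":0,"az":0,"jaw":0},{"dx":60,"dy":-15,"dz":-60,"ax":-0.05,"ay":0,"az":0.02,"jaw":0},{"dx":110,"dy":-30,"dz":-60,"ax":-0.12,"ay":0,"az":0.04,"jaw":0},{"dx":160,"dy":-50,"dz":-60,"ax":-0.2,"ay":-0.01,"az":0.06,"jaw":0},{"dx":205,"dy":-65,"dz":-50,"ax":-0.27,"ay":-0.01,"az":0.08,"jaw":0},{"dx":229,"dy":-74,"dz":-40,"ax":-0.33,"ay":-0.014,"az":0.085,"jaw":0},{"dx":231,"dy":-75,"dz":-30,"ax":-0.33,"ay":-0.014,"az":0.085,"jaw":0}]'
python3 -c "
from tgt import *
st();pic('wrist','w8.png');im=pic('scene','s8.png');pic('top','t8.png')
cv2.imwrite('pics/s8z.png',cv2.resize(im[110:250,170:320],None,fx=4,fy=4,interpolation=cv2.INTER_CUBIC))
target([.514,.198,.022],.031,0,.125,np.radians(5.1),(-.0085,.050))"
```

```text
time_s: 11.82
tcp_pos: [0.4722, 0.2028, 0.248]
tcp_rot: [0.725, 0.669, 0.111, 0.12]
ft_force: [0.9, -0.5, -5.1]
width: 0.0558
time_s 11.825
q [-0.6601, 0.0556, 0.0593, 2.1126, 0.3025, 0.7374, 0.6883]
tcp_pos [0.4722, 0.2028, 0.248]
ft_force [0.9079, -0.5192, -5.0531]
ft_torque [0.0565, 0.7473, -0.0393]
width 0.0558
tcp [0.4834 0.2006 0.1989]
shift [ 2.1 -7.6 49.5] turn [-0.001  0.002 -0.001]
```

View pics/s8z.png

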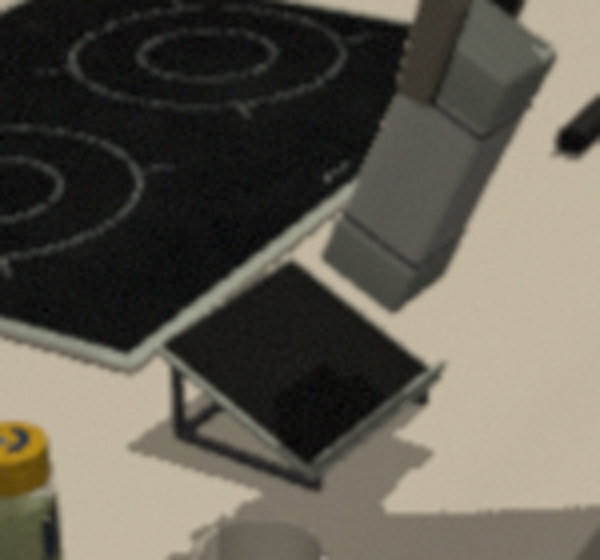

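View pics/t8.png

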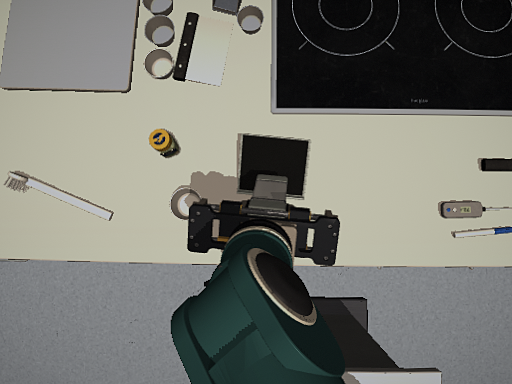

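The scene view shows the tin tilted to match the deck normal, above and in front of the stand, with its foot at about zoom (390,300). Next I'll bring it to 40 mm out from the deck.

```bash
python3 -m crank '[{"dx":1,"dy":-4,"dz":15,"ax":0,"ay":0,"az":0,"jaw":0},{"dx":2,"dy":-7,"dz":35,"ax":0,"ay":0,"az":0,"jaw":0},{"dx":2,"dy":-8,"dz":50,"ax":0,"ay":0,"az":0,"jaw":0},{"dx":2,"dy":-8,"dz":50,"ax":0,"ay":0,"az":0,"jaw":0},{"dx":2,"dy":-8,"dz":50,"ax":0,"ay":0,"az":0,"jaw":0}]'
python3 -c "
from tgt import *
st();pic('wrist','w9.png');im=pic('scene','s9.png');pic('top','t9.png')
cv2.imwrite('pics/s9z.png',cv2.resize(im[110:250,170:320],None,fx=4,fy=4,interpolation=cv2.INTER_CUBIC))
target([.514,.198,.022],.031,0,.095,np.radians(5.1),(-.0085,.050))
for c in ['scene','wrist','top']:
  for d in ctrl.pinpoint('tin',c):
    v=np.array(d['centre'])-[.514,.198,.022];print(c,d['confidence'],np.round([v@xd,v@yd,v@zd],4))
  for d in ctrl.pinpoint('deck',c): print(c,d)"
```

```text
time_s: 12.6
tcp_pos: [0.4836, 0.2019, 0.199]
tcp_rot: [0.727, 0.667, 0.111, 0.121]
ft_force: [0.2, -0.1, -5.2]
width: 0.0556
time_s 12.6
q [-0.6539, 0.1403, 0.0719, 2.1483, 0.337, 0.6175, 0.648]
tcp_pos [0.4836, 0.2019, 0.199]
ft_force [0.2161, -0.0837, -5.1832]
ft_torque [0.1757, 0.7961, -0.0362]
width 0.0556
tcp [0.4956 0.1996 0.1715]
shift [-1.5  2.4 30.5] turn [ 0.001 -0.001 -0.   ]
scene 0.57 [ 0.0301 -0.0011  0.1277]
scene {'centre': [0.5133, 0.1983, 0.0257], 'confidence': 0.64}
wrist 0.86 [0.0328 0.0025 0.1245]
wrist {'centre': [0.5109, 0.1986, 0.0228], 'confidence': 0.68}
top 0.82 [0.0327 0.0017 0.1271]
top 0.19 [-0.0429  0.1699 -0.0084]
top {'centre': [0.6171, 0.4153, -0.0033], 'confidence': 0.63}
```

View pics/s9z.png

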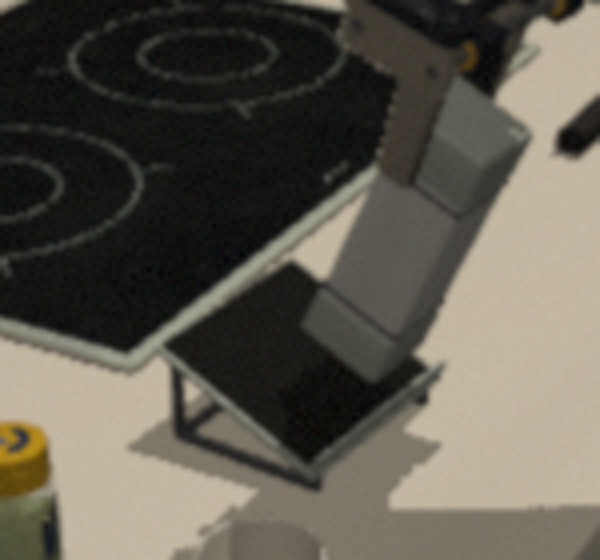

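View pics/w9.png

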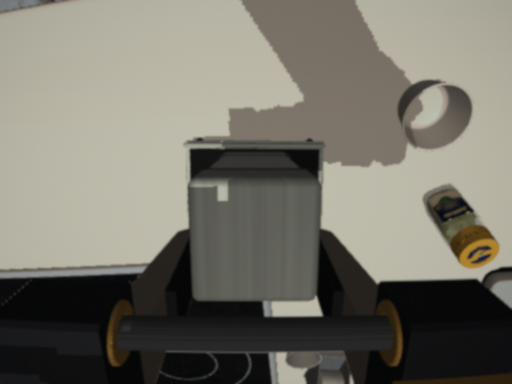

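The wrist view has the lip (columns 186-323, row 146) in line with the tin (190-322), so it is centred and square. I'll bring it down gently.

```bash
python3 -m crank '[{"dx":-1,"dy":1,"dz":10,"ax":0,"ay":0,"az":0,"jaw":0},{"dx":-1,"dy":2,"dz":20,"ax":0,"ay":0,"az":0,"jaw":0},{"dx":-1,"dy":2.4,"dz":28,"ax":0,"ay":0,"az":0,"jaw":0},{"dx":-1,"dy":2.4,"dz":31,"ax":0,"ay":0,"az":0,"jaw":0},{"dx":-1,"dy":2.4,"dz":31,"ax":0,"ay":0,"az":0,"jaw":0}]'
python3 -m crank '[{"dx":0,"dy":0.2,"dz":1.5,"ax":0,"ay":0,"az":0,"jaw":0},{"dx":0,"dy":0.3,"dz":3,"ax":0,"ay":0,"az":0,"jaw":0},{"dx":0,"dy":0.4,"dz":4,"ax":0,"ay":0,"az":0,"jaw":0},{"dx":0,"dy":0.4,"dz":5,"ax":0,"ay":0,"az":0,"jaw":0},{"dx":0,"dy":0.4,"dz":5,"ax":0,"ay":0,"az":0,"jaw":0}]'
python3 -c "
from tgt import *
st();im=pic('scene','s10.png')
cv2.imwrite('pics/s10z.png',cv2.resize(im[110:250,170:320],None,fx=4,fy=4,interpolation=cv2.INTER_CUBIC))
target([.514,.198,.022],.031,0,.085,np.radians(5.1),(-.0085,.050))"
```

```text
time_s: 13.68
tcp_pos: [0.4953, 0.1997, 0.1698]
tcp_rot: [0.727, 0.667, 0.111, 0.121]
ft_force: [1.3, -0.1, -4.6]
width: 0.0559
time_s: 14.3
tcp_pos: [0.4973, 0.1996, 0.1655]
tcp_rot: [0.727, 0.667, 0.111, 0.121]
ft_force: [-0.7, -0.1, -4.4]
width: 0.0557
time_s 14.3
q [-0.6432, 0.2116, 0.0863, 2.156, 0.3551, 0.536, 0.6392]
tcp_pos [0.4973, 0.1996, 0.1655]
ft_force [-0.7318, -0.107, -4.4358]
ft_torque [0.0895, 0.7688, -0.0329]
width 0.0557
tcp [0.4996 0.1992 0.1623]
shift [-0.2  1.2  3.8] turn [ 0. -0. -0.]
```

View pics/s10z.png

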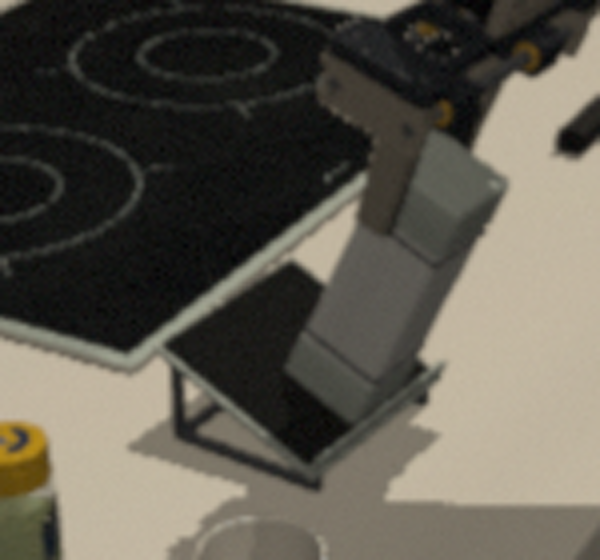

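No contact yet, about 4 mm to go. I'll use small steps.

```bash
python3 -m crank '[{"dx":0,"dy":0.2,"dz":0.7,"ax":0,"ay":0,"az":0,"jaw":0},{"dx":0,"dy":0.2,"dz":1.3,"ax":0,"ay":0,"az":0,"jaw":0},{"dx":0,"dy":0.3,"dz":2,"ax":0,"ay":0,"az":0,"jaw":0},{"dx":0,"dy":0.3,"dz":2,"ax":0,"ay":0,"az":0,"jaw":0}]'
python3 -m crank '[{"dx":0,"dy":0.1,"dz":0.7,"ax":0,"ay":0,"az":0,"jaw":0},{"dx":0,"dy":0.2,"dz":1.4,"ax":0,"ay":0,"az":0,"jaw":0},{"dx":0,"dy":0.2,"dz":1.4,"ax":0,"ay":0,"az":0,"jaw":0}]'
python3 -m crank '[{"dx":0,"dy":0.1,"dz":0.7,"ax":0,"ay":0,"az":0,"jaw":0},{"dx":0,"dy":0.2,"dz":1.4,"ax":0,"ay":0,"az":0,"jaw":0},{"dx":0,"dy":0.2,"dz":1.4,"ax":0,"ay":0,"az":0,"jaw":0}]'
python3 -c "
from tgt import *
st()"
```

```text
time_s: 14.85
tcp_pos: [0.4983, 0.1995, 0.1637]
tcp_rot: [0.727, 0.667, 0.111, 0.121]
ft_force: [0.1, 0.4, -4.0]
width: 0.0558
time_s: 15.22
tcp_pos: [0.4989, 0.1995, 0.1624]
tcp_rot: [0.727, 0.667, 0.111, 0.121]
ft_force: [0.0, 1.2, -5.3]
width: 0.0559
time_s: 15.6
tcp_pos: [0.4995, 0.1994, 0.1612]
tcp_rot: [0.727, 0.667, 0.111, 0.121]
ft_force: [0.7, 0.7, -5.7]
width: 0.0559
time_s 15.6
q [-0.6416, 0.2219, 0.0882, 2.1556, 0.3572, 0.5256, 0.6385]
tcp_pos [0.4995, 0.1994, 0.1612]
ft_force [0.693, 0.7436, -5.6706]
ft_torque [0.1508, 0.8014, 0.0396]
width 0.0559
```

```bash
for i in 1; do python3 -m crank '[{"dx":0,"dy":0.1,"dz":0.7,"ax":0,"ay":0,"az":0,"jaw":0},{"dx":0,"dy":0.1,"dz":1.2,"ax":0,"ay":0,"az":0,"jaw":0},{"dx":0,"dy":0.1,"dz":1.2,"ax":0,"ay":0,"az":0,"jaw":0}]'; done
python3 -m crank '[{"dx":0,"dy":0.1,"dz":0.7,"ax":0,"ay":0,"az":0,"jaw":0},{"dx":0,"dy":0.1,"dz":1.2,"ax":0,"ay":0,"az":0,"jaw":0},{"dx":0,"dy":0.1,"dz":1.2,"ax":0,"ay":0,"az":0,"jaw":0}]'
python3 -c "
from tgt import *
st();im=pic('scene','s11.png');pic('wrist','w11.png')
cv2.imwrite('pics/s11z.png',cv2.resize(im[140:240,210:310],None,fx=6,fy=6,interpolation=cv2.INTER_CUBIC))"
```

```text
time_s: 15.98
tcp_pos: [0.5001, 0.1994, 0.1603]
tcp_rot: [0.727, 0.667, 0.111, 0.121]
ft_force: [-0.4, -0.3, -3.0]
width: 0.0557
time_s: 16.35
tcp_pos: [0.5002, 0.1995, 0.1603]
tcp_rot: [0.727, 0.667, 0.111, 0.121]
ft_force: [-8.2, -1.3, 10.9]
width: 0.0565
time_s 16.35
q [-0.6414, 0.2244, 0.0886, 2.1551, 0.3582, 0.5235, 0.6376]
tcp_pos [0.5002, 0.1995, 0.1603]
ft_force [-8.2175, -1.3163, 10.8779]
ft_torque [-0.8056, 1.7395, -0.4223]
width 0.0565
```

View pics/s11z.png

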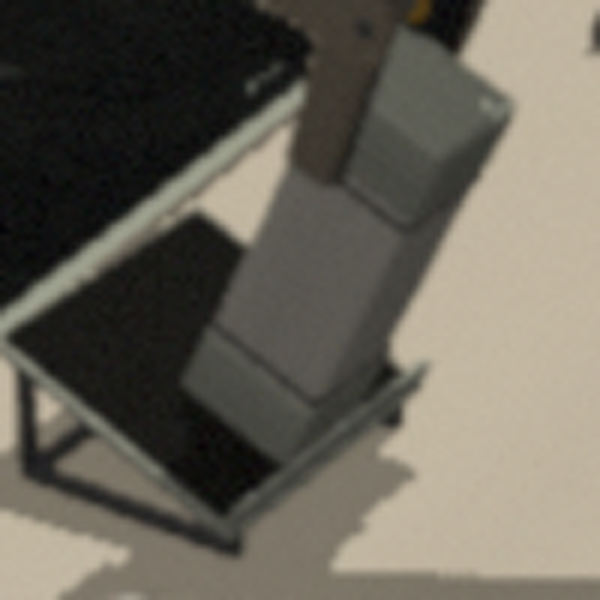

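View pics/w11.png

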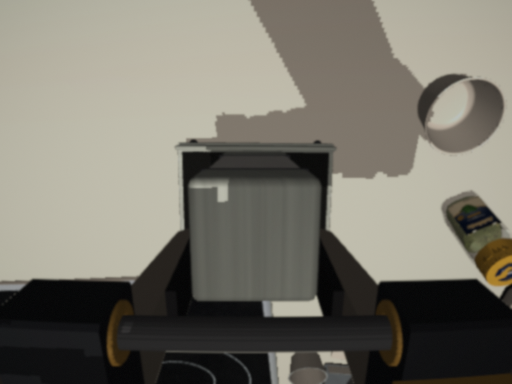

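Contact is on the deck only, about 18 N along its normal. I'll ease off about 1 mm and slide it down the slope to the lip.

```bash
python3 -m crank '[{"dx":0,"dy":0,"dz":-1.2,"ax":0,"ay":0,"az":0,"jaw":0},{"dx":0,"dy":-1,"dz":-1.2,"ax":0,"ay":0,"az":0,"jaw":0},{"dx":0,"dy":-2,"dz":-1.2,"ax":0,"ay":0,"az":0,"jaw":0},{"dx":0,"dy":-2,"dz":-1.2,"ax":0,"ay":0,"az":0,"jaw":0}]'
python3 -m crank '[{"dx":0,"dy":-0.7,"dz":0,"ax":0,"ay":0,"az":0,"jaw":0},{"dx":0,"dy":-1.3,"dz":0.1,"ax":0,"ay":0,"az":0,"jaw":0},{"dx":0,"dy":-1.3,"dz":0.1,"ax":0,"ay":0,"az":0,"jaw":0}]'
```

```text
time_s: 16.95
tcp_pos: [0.4988, 0.1997, 0.1598]
tcp_rot: [0.727, 0.667, 0.112, 0.121]
ft_force: [0.7, -0.1, -2.9]
width: 0.056
time_s: 17.32
tcp_pos: [0.4981, 0.1997, 0.1596]
tcp_rot: [0.727, 0.667, 0.112, 0.121]
ft_force: [3.8, -1.2, -1.6]
width: 0.056
```

```bash
python3 -m crank '[{"dx":0,"dy":-0.7,"dz":0,"ax":0,"ay":0,"az":0,"jaw":0},{"dx":0,"dy":-1.3,"dz":0.1,"ax":0,"ay":0,"az":0,"jaw":0},{"dx":0,"dy":-1.3,"dz":0.1,"ax":0,"ay":0,"az":0,"jaw":0}]'
```

```text
time_s: 17.7
tcp_pos: [0.4966, 0.2, 0.1593]
tcp_rot: [0.727, 0.667, 0.112, 0.121]
ft_force: [3.3, -0.8, 4.1]
width: 0.0554
```

```bash
python3 -m crank '[{"dx":0,"dy":-0.7,"dz":-0.3,"ax":0,"ay":0,"az":0,"jaw":0},{"dx":0,"dy":-1.3,"dz":-0.4,"ax":0,"ay":0,"az":0,"jaw":0},{"dx":0,"dy":-1.3,"dz":-0.4,"ax":0,"ay":0,"az":0,"jaw":0}]'
python3 -c "
from tgt import *
st();im=pic('scene','s12.png');im2=pic('wrist','w12.png')
cv2.imwrite('pics/s12z.png',cv2.resize(im[180:240,230:290],None,fx=9,fy=9,interpolation=cv2.INTER_CUBIC))
cv2.imwrite('pics/w12z.png',cv2.resize(im2[120:210,160:350],None,fx=4,fy=4,interpolation=cv2.INTER_CUBIC))"
```

```text
time_s: 18.08
tcp_pos: [0.4948, 0.2002, 0.1589]
tcp_rot: [0.727, 0.667, 0.112, 0.121]
ft_force: [2.9, -1.1, 5.5]
width: 0.0558
time_s 18.075
q [-0.6499, 0.219, 0.0893, 2.1667, 0.3656, 0.5187, 0.6229]
tcp_pos [0.4948, 0.2002, 0.1589]
ft_force [2.8555, -1.0658, 5.5204]
ft_torque [-0.3513, -1.2505, -0.2996]
width 0.0558
```

View pics/s12z.png

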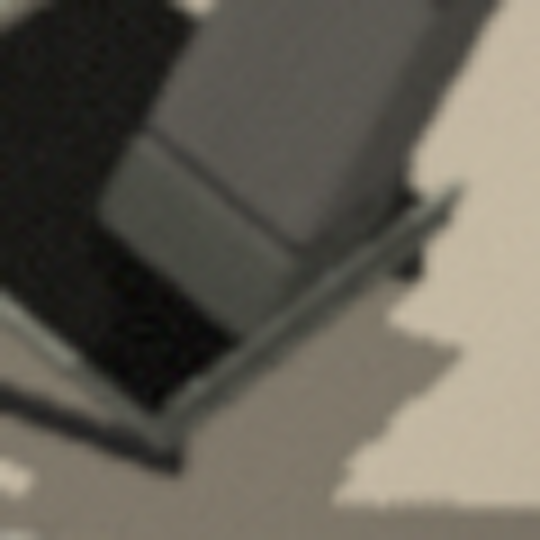

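View pics/w12z.png

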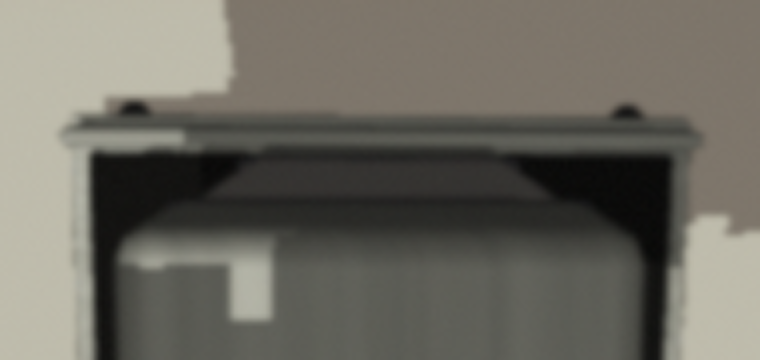

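The foot now appears against the lip (scene zoom, about (240,340)), and the torque reversed sign on contact. I'll shift about 1.5 mm back up to relieve the lean, then soften the grip and open slowly.

```bash
python3 -m crank '[{"dx":0,"dy":0.8,"dz":0,"ax":0,"ay":0,"az":0,"jaw":0},{"dx":0,"dy":1.5,"dz":0,"ax":0,"ay":0,"az":0,"jaw":0},{"dx":0,"dy":1.5,"dz":0,"ax":0,"ay":0,"az":0,"jaw":0},{"dx":0,"dy":1.5,"dz":0,"ax":0,"ay":0,"az":0,"jaw":0}]' 5
python3 -c "
from tgt import *
st();im=pic('scene','s13.png');im2=pic('wrist','w13.png')
cv2.imwrite('pics/s13z.png',cv2.resize(im[140:240,210:310],None,fx=6,fy=6,interpolation=cv2.INTER_CUBIC))
cv2.imwrite('pics/w13z.png',cv2.resize(im2[120:320,160:350],None,fx=3,fy=3,interpolation=cv2.INTER_CUBIC))"
```

```text
time_s: 18.68
tcp_pos: [0.4946, 0.2003, 0.1587]
tcp_rot: [0.727, 0.667, 0.111, 0.12]
ft_force: [-1.3, 0.0, 6.3]
width: 0.056
time_s 18.675
q [-0.6483, 0.2202, 0.0878, 2.165, 0.3621, 0.5213, 0.627]
tcp_pos [0.4946, 0.2003, 0.1587]
ft_force [-1.2833, 0.0161, 6.3089]
ft_torque [-0.0562, 0.0311, -0.1499]
width 0.056
```

View pics/s13z.png

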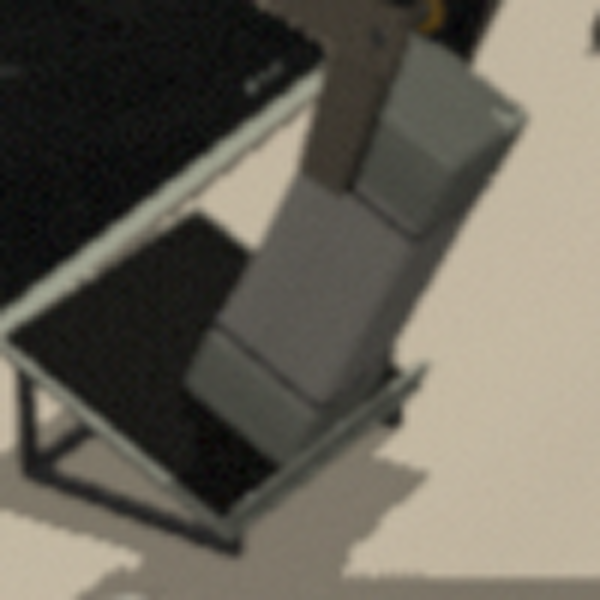

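View pics/w13z.png

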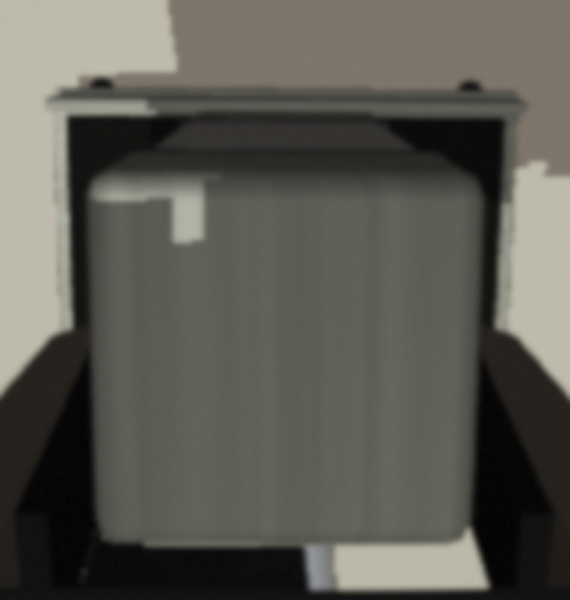

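Run:
```python
from tgt import *
s=ctrl.read_state()
z=lambda u,v:(210+u/6-.4,140+v/6-.4)
obs=[(*z(185,383),(1,1,1)),(*z(290,462),(1,-1,1)),(*z(438,152),(1,-1,0)),(*z(527,113),(-1,-1,0))]
T=R.from_quat(s['tcp_rot'])
for o,r in ((obs,None),(obs,[178.5,301.7,157.])):
    q=fit2(o,r,s)
    c=T.apply(tin_tool(q,0,0,.5))+s['tcp_pos']-[.514,.198,.022]
    print('deck xyz',np.round([c@xd,c@yd,c@zd],4)); d=T.apply([0,np.sin(q[0]),np.cos(q[0])])
    print('tin vs normal deg (pos = top toward lip)',np.degrees(np.arctan2(d@xd,-d@zd)))
print('tool pitch', T.apply([0,0,1])@xd, np.sin(np.radians(-5.1)))
```

```text
th 4.897200146450961 a,b [ 0.01657755 -0.0078452 ] off [ 0.97023594 -0.62534592] cost 6.386360376228462
[-1.1  0.3 -0.6  1.6  1.6  0.6 -0.2 -2.2  0.6 -0.4]
centre [ 0.         -0.00200409  0.04917268]
deck xyz [0.0313 0.0007 0.084 ]
tin vs normal deg (pos = top toward lip) -0.28830941369896546
th 5.579536127764854 a,b [ 0.01264109 -0.01345604] off [ 0.01191842 -2.76500603] cost 9.118560737522948
[-1.3  0.  -0.9  1.4  2.   1.4  0.2 -1.6  0.  -1.8  0.5  0.6 -0.9]
centre [ 0.         -0.00642077  0.05301609]
deck xyz [0.0266 0.0007 0.0806]
tin vs normal deg (pos = top toward lip) 0.39402650573954484
tool pitch -0.0903807028447678 -0.08889429686644151
```

Tilt relative to the deck normal is about 0°, within 1°, and x is about 27-31 mm. I'll ease the pressure and release slowly.

```bash
python3 -m crank '[{"dx":0,"dy":0,"dz":-0.6,"ax":0,"ay":0,"az":0,"jaw":0},{"dx":0,"dy":0,"dz":-0.6,"ax":0,"ay":0,"az":0,"jaw":0},{"dx":0,"dy":0,"dz":-0.6,"ax":0,"ay":0,"az":0,"jaw":62},{"dx":0,"dy":0,"dz":-0.6,"ax":0,"ay":0,"az":0,"jaw":64},{"dx":0,"dy":0,"dz":-0.6,"ax":0,"ay":0,"az":0,"jaw":66},{"dx":0,"dy":0,"dz":-0.6,"ax":0,"ay":0,"az":0,"jaw":68},{"dx":0,"dy":0,"dz":-0.6,"ax":0,"ay":0,"az":0,"jaw":70}]' 4
python3 -c "
from tgt import *
st();im=pic('scene','s14.png');im2=pic('wrist','w14.png')
cv2.imwrite('pics/s14z.png',cv2.resize(im[140:240,210:310],None,fx=6,fy=6,interpolation=cv2.INTER_CUBIC))"
```

```text
time_s: 19.65
tcp_pos: [0.4957, 0.1997, 0.1595]
tcp_rot: [0.727, 0.667, 0.111, 0.121]
ft_force: [0.1, -0.1, -0.6]
width: 0.0646
time_s 19.65
q [-0.6476, 0.2194, 0.089, 2.1641, 0.3631, 0.5214, 0.6274]
tcp_pos [0.4957, 0.1997, 0.1595]
ft_force [0.1069, -0.0587, -0.6393]
ft_torque [0.0611, 0.3444, -0.0281]
width 0.0646
```

View pics/s14z.png

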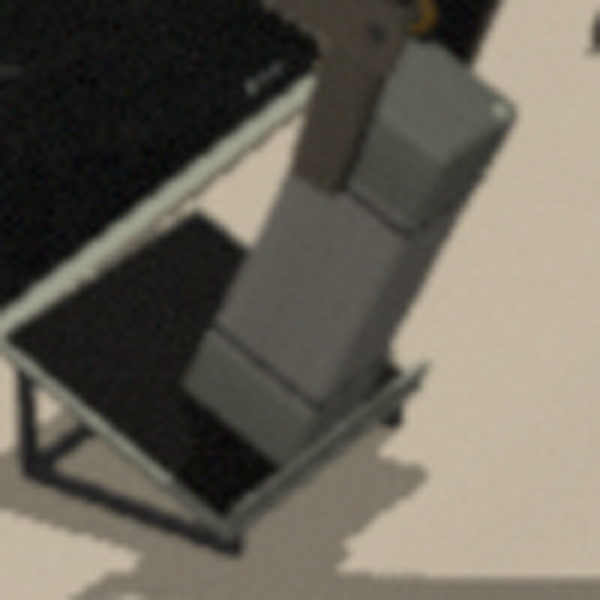

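View pics/w14.png

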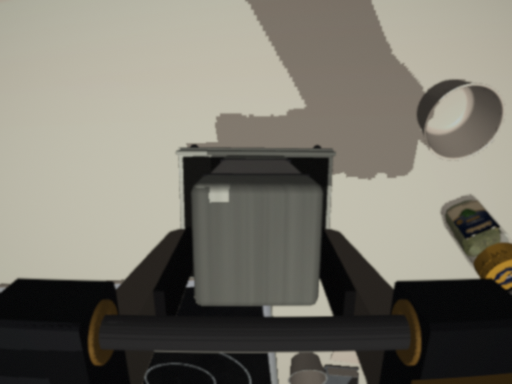

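It stands by itself with the jaws 8 mm clear. I'll open fully and back straight off.

```bash
python3 -m crank '[{"dx":0,"dy":0,"dz":-0.6,"ax":0,"ay":0,"az":0,"jaw":85},{"dx":0,"dy":0,"dz":-0.6,"ax":0,"ay":0,"az":0,"jaw":95},{"dx":0,"dy":0,"dz":-5,"ax":0,"ay":0,"az":0,"jaw":95},{"dx":0,"dy":0,"dz":-20,"ax":0,"ay":0,"az":0,"jaw":95},{"dx":0,"dy":0,"dz":-45,"ax":0,"ay":0,"az":0,"jaw":95},{"dx":0,"dy":0,"dz":-75,"ax":0,"ay":0,"az":0,"jaw":95},{"dx":0,"dy":0,"dz":-95,"ax":0,"ay":0,"az":0,"jaw":95},{"dx":0,"dy":0,"dz":-100,"ax":0,"ay":0,"az":0,"jaw":95}]'
python3 -m crank '[{"dx":0,"dy":0,"dz":-2,"ax":0,"ay":0,"az":0,"jaw":95},{"dx":0,"dy":0,"dz":-2,"ax":0,"ay":0,"az":0,"jaw":95},{"dx":0,"dy":0,"dz":-2,"ax":0,"ay":0,"az":0,"jaw":95},{"dx":0,"dy":0,"dz":-2,"ax":0,"ay":0,"az":0,"jaw":95}]'
python3 -c "
from tgt import *
st();im=pic('scene','s15.png');im2=pic('wrist','w15.png');pic('top','t15.png')
cv2.imwrite('pics/s15z.png',cv2.resize(im[140:240,210:310],None,fx=6,fy=6,interpolation=cv2.INTER_CUBIC))
for c in ['scene','wrist','top']:
  for d in ctrl.pinpoint('tin',c):
    v=np.array(d['centre'])-[.513,.198,.022];print(c,d['confidence'],np.round([v@xd,v@yd,v@zd],4))
  for t in ['cup','jar']: print(c,t,[np.round(d['centre'],3) for d in ctrl.pinpoint(t,c)][:1])"
```

```text
time_s: 20.75
tcp_pos: [0.4636, 0.2032, 0.2563]
tcp_rot: [0.726, 0.667, 0.113, 0.121]
ft_force: [-0.6, -0.8, 0.9]
width: 0.0874
time_s: 21.25
tcp_pos: [0.4627, 0.2024, 0.2554]
tcp_rot: [0.727, 0.667, 0.111, 0.121]
ft_force: [0.2, 0.3, 1.2]
width: 0.0873
time_s 21.25
q [-0.6685, 0.0315, 0.0528, 2.1192, 0.3062, 0.7596, 0.6708]
tcp_pos [0.4627, 0.2024, 0.2554]
ft_force [0.1666, 0.3267, 1.2075]
ft_torque [0.0424, 0.3035, 0.025]
width 0.0873
scene 0.71 [ 0.0337 -0.0017  0.0824]
scene cup [array([ 0.493,  0.369, -0.001])]
scene jar [array([ 0.615,  0.419, -0.004])]
wrist 0.92 [ 0.0323 -0.0016  0.081 ]
wrist cup [array([ 0.486,  0.372, -0.002])]
wrist jar [array([ 0.614,  0.415, -0.003])]
top 0.83 [0.0309 0.0017 0.0866]
top cup [array([ 0.49 ,  0.37 , -0.002])]
top jar [array([ 0.616,  0.418, -0.001])]
```

View pics/s15z.png

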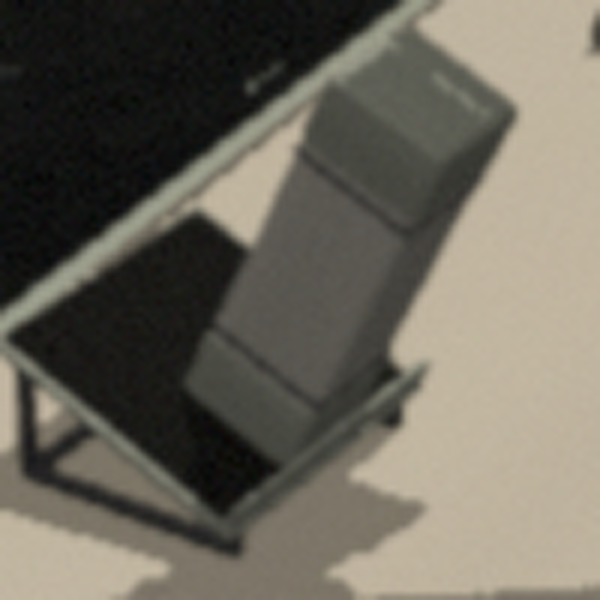

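View pics/w15.png

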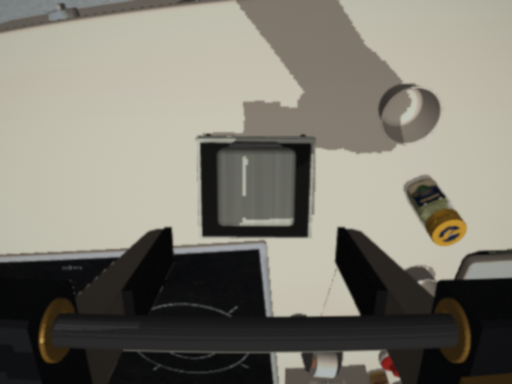

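It stands free and centred. Before handing in, I'll check the gap to the lip on the deck plane, in the same picture.

Run:
```python
from tgt import *
D=np.array([.513,.198,.022])
for n,u,v in [('heel corner',185,383),('front-left rubber/lip',222,512),('rear-left deck',5,338),('rear-right deck',198,212)]:
    e,r=ray('scene',(210+u/6-.4,140+v/6-.4)); p=e+r*((D-e)@zd)/(r@zd); w=p-D; print(n,np.round([w@xd,w@yd],4))
im=cv2.imread('pics/s15.png');cv2.imwrite('pics/s15y.png',cv2.resize(im[190:240,225:285],None,fx=10,fy=10,interpolation=cv2.INTER_CUBIC))
```

```text
heel corner [0.058  0.0234]
front-left rubber/lip [0.0066 0.066 ]
rear-left deck [0.1176 0.0673]
rear-right deck [ 0.1167 -0.0629]
```

View pics/s15y.png

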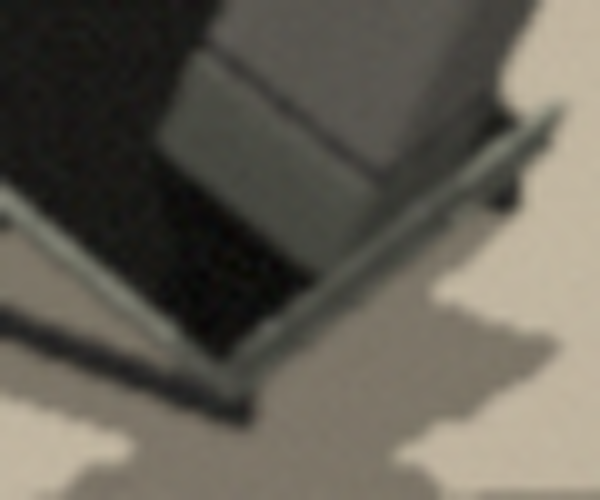

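```bash
python3 -c "
from h import *
st();print(ctrl.finish_job())"
```

```text
time_s 21.85
q [-0.6686, 0.0306, 0.0527, 2.1189, 0.3062, 0.7597, 0.6708]
tcp_pos [0.4628, 0.2026, 0.256]
ft_force [0.4389, -0.6905, -0.2089]
ft_torque [0.1034, 0.3643, -0.0124]
width 0.0872
the job is handed in; nothing more can be done
None
```

The tin is standing on the stand, far end (judged heavy) down, released and free of the gripper. I handed the job in at 21.9 s; no verdict is reported.

**Which end is heavy:** I lifted the tin by its middle. The wrist read about +0.20 N·m at −4.7 N, which puts the centre of mass about 42 mm towards the far end. The extra check I meant to make on the second lift, how much weight the near end carries, did not work because friction from the dragging far end spoiled the reading.

**Placing:** I regrasped the near, light end lightly so the tin swung to hang heavy end down. Then I tilted it to the deck, lowered it in millimetre steps with about 18 N at contact, slid it to the lip and let go.

**Last checks, with the gripper about 0.1 m clear:**
- **Position:** the three cameras put the tin's centre 31–34 mm up from the lip, 81–87 mm out from the deck and within 2 mm of the lip's middle. All are inside the limits.
- **Tilt:** my last fit, made just before letting go, gave a tilt within about 0.5° of square. The tin still stood in the pictures after release, and I did not refit the angle.
- **Cup and jar:** neither has moved, within measurement error.
- **Gap at the lip:** the foot may stand 2–4 mm short of the lip's inner face. The cameras are only good to about 4 mm there, so I could not tell, and I did not push it further.

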